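# Weigh the small wax tree

## Task

Weigh the small wax tree that stands beside the bench balance. First take the brass check weight off the pan and stand it upright in the middle of the wooden rest; then set the small tree upright in the centre of the pan, with the pull tab of its rubber base pointing to the white mark on the front of the balance. Set both down gently - do not drop them or push the pan down to its stop - and leave the large tree behind at the left where it is.

Things in the scene. Friction and masses are not known exactly. Their poses are not given: they have to be found in the camera images.
- balance: Grey bench balance, fixed, a housing 170 mm wide (its y) and 235 mm deep (its x, from -113 to +122 mm), top at 40 mm. Origin on the bench directly below the pan centre; its -x axis points to its front (the robot's side), where the white mark is. A display column, 26 mm deep and 130 mm wide, stands at the back from x = +93 to +119 mm, up to 123 mm high.
- pan_center (a point): Centre of the upper face of the round steel pan (130 mm diameter, 8 mm thick, flat, no rim, with an engraved dark circle of 100 mm diameter about its centre). 62 mm above the bench with the pan empty; it sinks with the pan.
- balance_pan (a joint): How far the sprung pan is pressed down, m: 0 empty, 0.012 at its stop. Spring about 800 N/m, so the check weight sinks it 6 mm and the small tree about 2 mm; over 0.010 counts as pushed to the stop.
- front_mark (a point): Outer part of the white mark line on the housing's top front edge, 100 mm from the pan centre along the balance's -x, 41 mm above the bench.
- check_weight: Brass 500 g check weight, round: a cylinder 40 mm in diameter and 58 mm high, then a short neck and a knob 28 mm in diameter; 81 mm high in all. Origin at the centre of its underside, z up. Stands on the pan at the start. Grip it round the cylinder, about 45 mm above its underside.
- weight_rest: Fixed wooden rest with a black rubber top, 100 x 100 mm; the top is 14 mm above the bench. Origin at the centre of its underside. It stands on one side of the balance and the small tree on the other, either way round.
- small_tree: The small wax tree beside the balance, 0.14 to 0.2 kg: a flat round black rubber base 100 mm in diameter and 21 mm high, a turquoise stem 16 mm in diameter up to 150 mm, leaning about 2 degrees, with purple wax patterns round its middle. Origin at the centre of its underside, z up. A flat rubber pull tab 26 mm wide sticks out from the base along the tree's -x, to 82 mm from the axis, 9 to 16 mm above the underside.
- stem_grip (a point): Point on the axis of the small tree's bare upper stem, 128 mm above its underside, where to grip it; 4 mm in +x and 1 mm in -y of the tree's origin.
- tab_tip (a point): Near the outer end of the small tree's pull tab, 80 mm from the tree's origin along its -x, 12.5 mm above the underside.
- large_tree: The larger wax tree, base 132 mm in diameter, 196 mm high, standing at the back left; to be left alone. Origin at the centre of its underside.
Not all that is in view belongs to the job. What is meant by the check_weight is not red, and is the larger of those in its own colour.

How it is judged:
On the way:
1. the check weight stands released and upright in the middle of the rest, before the tree is on the pan (horizontal distance between check_weight and weight_rest below 0.03 m and z of check_weight in the frame of weight_rest between 0.009 and 0.02 m and angle between check_weight's own z axis and vertical below 0.1 rad and contact force between check_weight and weight_rest above 2 N and contact force between the fingers and check_weight below 0.1 N and contact force between small_tree and balance below 0.05 N), for 0.2 s.
At the end, for the whole second after the job is handed in: The check weight stands upright on the rest, within 30 mm of its centre; the small tree stands upright and at rest on the pan alone, its axis within 12 mm of the pan centre, its tab within 0.22 rad (12 degrees) of the direction to the front mark; the large tree has moved less than 30 mm (horizontal distance between check_weight and weight_rest below 0.03 m and z of check_weight in the frame of weight_rest between 0.009 and 0.02 m and angle between check_weight's own z axis and vertical below 0.1 rad and contact force between check_weight and weight_rest above 2 N and horizontal distance between small_tree and pan_center below 0.012 m and z of small_tree in the frame of pan_center between -0.004 and 0.004 m and angle between small_tree's own z axis and vertical below 0.06 rad and angle between the x axis of small_tree and the x axis of balance, either way round below 0.22 rad and x of tab_tip in the frame of balance below -0.04 m and value of joint balance_pan between 0.001 and 0.0045 m and linear speed of each of small_tree, check_weight below 0.01 m/s and distance of large_tree from where it was at the start of the episode below 0.03 m); the robot touches nothing.
It fails at once if the pan is pushed down to its stop (more than 10 mm) (value of joint balance_pan above 0.01 m).
It fails at once if the check weight is dropped (over 0.45 m/s out of the fingers) (contact force between the fingers and check_weight below 0.05 N and linear speed of check_weight above 0.45 m/s).
It fails at once if the small tree is dropped (over 0.45 m/s out of the fingers) (contact force between the fingers and small_tree below 0.05 N and linear speed of small_tree above 0.45 m/s).
It fails at once if the small tree is knocked over (angle between small_tree's own z axis and vertical above 0.6 rad).
It fails at once if the large tree is moved by 30 mm or more (distance of large_tree from where it was at the start of the episode above 0.03 m).
It also fails if it takes over 51 s, if anything falls off the work surface, if the arm or the gripper's body presses on something with over 40 N, if the wrist force passes 120 N, or if a joint passes its speed limit or range.

## Robot

A 6-joint arm with a two-finger parallel gripper is mounted at the origin on a cart in front of the work surface, level with it; the furniture and walls round the work are solid. World frame = base frame: x ahead of the robot, y to its left, z up, the work surface at z = 0. Lengths are in m, angles in rad, forces in N, time in s.
With the tool pointing down it reaches from about 0.225 to 0.725 m from the base axis. Payload 3.1 kg.
Tool frame: the origin (TCP) lies on the centre line of the jaws, within the pads' length; the fingertips stand 25 mm ahead of it and the grasp point (between the pads) lies 6 mm ahead of it; z points along the fingers, y is the line along which they close (so a half turn about z gives the same grasp; the last joint's range is limited). The gripper opens to 85 mm and grips with 20 to 120 N. Pads are 22 mm wide; open, the fingers measure 114 mm over their backs; the gripper's body (76 mm by 85 mm) begins 54 mm behind the grasp point. The pads swing forward as they close: fully open they stand 13 mm farther back than shut.
Start: joints at [-1.416, 0.048, 0.099, 1.622, 0, 1.443], TCP at [0.146, -0.504, 0.256] pointing down, gripper open.
Joint ranges: [-2.91, 2.91], [-0.99, 1.94], [-1.21, 1.42], [-2.12, 2.29], [-1.49, 1.47], [-3.14, 3.14]. Speed limits (rad/s): [2.79, 2.79, 3.14, 3.14, 3.14, 3.14].

## Interface

Orientations are given as a unit quaternion [w, x, y, z].
In Python, from rig import sensors, optics, ticket gives the robot as it stands. The module is installed in compiled form; this text tells all that it offers.
- The arm moves only by the tool play_rows, never from a script. Its argument "commands" is a list of rows, each an object with "offset": the shift along the tool's x, y, z as a fraction of full scale, a list of three; "rotation": the turn, a rotation vector about the tool's x, y, z as a fraction of full scale, a list of three. In form: [{"offset": [dx, dy, dz], "rotation": [ax, ay, az]}, ...]. A call has 1 to 12 rows; each row is the pose to reach, as a shift and turn from the pose commanded when the call began, along the tool's axes at that moment, turning the shorter way round; what a row does not reach only later rows make up. Full scale, the value 1, is 0.5 m for a shift and 2 pi rad for a turn. A row lasts 1/8 s, in which the tool goes at most 62.5 mm and 10.7 degrees, less where a joint would pass 70% of its speed; a pose out of reach is approached as far as the arm can. A call with a number of a shift or a turn outside -1 to 1 is refused whole. A call with a gripper value outside its range is refused whole. "fingers" is the closure, from 0 (fully open) to 1 (shut), set as the call begins (left out, the last holds). The fingers move at their own pace and stop on an object; "grip_force" is the grip in N (left out, the last holds). Time passes only in rows, so rows that repeat a pose let the fingers close. It gives the time, the measured TCP pose, the force, the opening and the grip force at its end, in the units of the state.
- sensors.sense(): the state, without advancing time (a new reading comes with each control period).
- optics.capture(name): name is "scene" or "top" or "wrist"; returns (picture, depth): 480x640x3 uint8, red, green, blue; 480x640 float32, m along the optical axis (not along the pixel's ray), 0 where there is no reading.
- optics.get_calibration(name): a dict with "vfov" (degrees; the focal length in pixels is half the picture's height over the tangent of half this angle, whatever the lens; pixels are square), "cx", "cy" (the principal point, pixels), "cam_to_world" (4x4, takes a point from camera to world coordinates); the wrist camera has in their place "tool_from_camera" (4x4, takes a point from camera to tool coordinates, whose origin is the TCP and whose axes are the flange's). Camera axes: x right, y up, looking along -z (the intrinsics and any distortion apply to the point x, -y, -z); pixel columns grow to the right and rows downward; lengths in m; the calibration is good to about 2 mm. A picture is of the moment at which its call begins: read the wrist's pose just before it. get_calibration takes no time and is no camera call.
- ticket.finish_job(): hands the job in; it is judged then, once.
Trained networks look in the newest picture that a camera, given by its name, has taken for a name from the list of things; names that differ only in an ending like _2 or _b are one class to them, and where a whole thing is asked for, a point or a joint stands for the part that bears it (a point fixed in the world has none). Each returns a list of dicts, best first, with "score" (0 to 1); they miss things now and then, are a little off and sometimes report something else, mostly with a low value. They report only what shows in the picture. A call takes as long as a camera call. They do not tell look-alikes from the thing itself.
- optics.search_frame(camera, query): "position" ([x, y, z] in m, in world coordinates, good to about 4 mm: the middle of the surface that is visible of it).
- optics.regions_of(camera, query): "pixels" (480x640 bool, what is visible of it).
The state is a dict: "clock": time; "joints": joint angles; "joint_velocities": joint speeds; "effort": joint torques, N m; "ee_pos": TCP position; "tcp_rot": TCP orientation; "wrist_force": force on the tool from outside, world axes, zero at the start; "ft_torque": the same for the moment, N m; "opening": opening from 0.0 (shut) to 1.0 (fully open); "grasp_force": force on a finger pad.
Only numpy, scipy, OpenCV 4.12 (cv2) and the standard library are available. Lean on these libraries where they do the work, as an engineer would, in place of code of your own. Each camera call takes 0.05 s, during which the arm holds its last target. There are 200 camera calls.

## Working session

There is one attempt and no reset: what is moved stays moved. The work goes in short steps, Python scripts to look and compute and a tool call to move; the robot and the scene stay as the last step left them, time stands still between calls to the robot, and variables do not carry over. Pictures are saved under pics/ and viewed, at most 10 in all, crops included, and the job is handed in when it is done.

Besides the shell and the picture viewer there is one more tool, called after "Call:" by a JSON object that holds its "op" and its "data", one argument or row to a line. play_rows: Moves the arm, as the interface text tells. Shift numbers are shares of 0.5 m and turn numbers shares of 2 pi rad, none past 1 either way. Its arguments: {"type":"object","properties":{"commands":{"type":"array"},"fingers":{"type":"number"},"grip_force":{"type":"number"}},"required":["commands"]}

```bash
mkdir -p pics; cat > h.py <<'E'
import numpy as np, cv2
from rig import sensors, optics, ticket
from scipy.spatial.transform import Rotation as R
def cloud(name):
    s=sensors.sense(); im,d=optics.capture(name); c=optics.get_calibration(name)
    f=240/np.tan(np.radians(c["vfov"])/2)
    v,u=np.mgrid[:480,:640]
    P=np.stack([(u-c["cx"])/f*d,-(v-c["cy"])/f*d,-d],-1)
    if "cam_to_world" in c: T=np.array(c["cam_to_world"])
    else:
        q=s["tcp_rot"]; T=np.eye(4); T[:3,:3]=R.from_quat([q[1],q[2],q[3],q[0]]).as_matrix(); T[:3,3]=s["ee_pos"]; T=T@np.array(c["tool_from_camera"])
    W=P@T[:3,:3].T+T[:3,3]; W[d==0]=np.nan
    return im,d,W
def save(n,im): cv2.imwrite("pics/"+n,cv2.cvtColor(im,cv2.COLOR_RGB2BGR))
E
python3 - <<'E'
from h import *
s=sensors.sense(); print(s["clock"],s["ee_pos"],s["tcp_rot"])
for n in("scene","top"):
    c=optics.get_calibration(n); print({k:v for k,v in c.items() if k!="cam_to_world"})
    im,d,W=cloud(n); save(n+"0.png",im); np.savez(n+"0",im=im,W=W)
    for q in("check_weight","weight_rest","small_tree","balance","large_tree","pan_center","tab_tip","front_mark"):
        for r in optics.search_frame(n,q)[:4]: print(n,q,round(r["score"],2),np.round(r["position"],3))
print(optics.get_calibration("wrist"))
E
```

```text
0.0 [ 0.14640637 -0.5035848   0.25511292] [-1.18170399e-03  9.90018469e-01  1.40932728e-01 -1.40987877e-05]
{'vfov': 50.75484288033352, 'cx': 316.24514324667945, 'cy': 246.48169393792844}
scene check_weight 0.82 [ 0.521 -0.108  0.026]
scene check_weight 0.71 [ 0.729 -0.016  0.039]
scene check_weight 0.67 [0.538 0.039 0.101]
scene weight_rest 0.75 [0.439 0.306 0.013]
scene small_tree 0.96 [ 0.482 -0.212  0.083]
scene balance 0.72 [ 0.478 -0.213  0.082]
scene balance 0.68 [0.54  0.014 0.041]
scene large_tree 0.77 [0.676 0.356 0.013]
scene pan_center 0.85 [0.526 0.043 0.058]
scene tab_tip 0.64 [ 0.476 -0.208  0.078]
scene front_mark 0.88 [0.538 0.02  0.04 ]
{'vfov': 52.155767441484, 'cx': 315.32640060123924, 'cy': 238.3324161839501}
top check_weight 0.79 [ 0.73  -0.006  0.061]
top check_weight 0.65 [ 0.527 -0.095  0.038]
top check_weight 0.61 [0.55  0.05  0.115]
top weight_rest 0.85 [0.445 0.323 0.019]
top small_tree 0.94 [ 0.474 -0.202  0.018]
top balance 0.77 [0.553 0.056 0.04 ]
top large_tree 0.73 [0.672 0.348 0.01 ]
top pan_center 0.69 [0.543 0.058 0.059]
top tab_tip 0.9 [ 0.483 -0.209  0.018]
top front_mark 0.63 [0.548 0.057 0.034]
{'vfov': 60.440797093719496, 'cx': 316.8502804787768, 'cy': 231.37077142414014, 'tool_from_camera': array([[-3.32369682e-04,  9.63527337e-01,  2.67609718e-01,
         6.69786649e-02],
       [ 9.99999358e-01,  6.10261551e-04, -9.55250131e-04,
        -1.53556667e-03],
       [-1.08372154e-03,  2.67609229e-01, -9.63526920e-01,
        -1.17334731e-01],
       [ 0.00000000e+00,  0.00000000e+00,  0.00000000e+00,
         1.00000000e+00]])}
```

View pics/scene0.png

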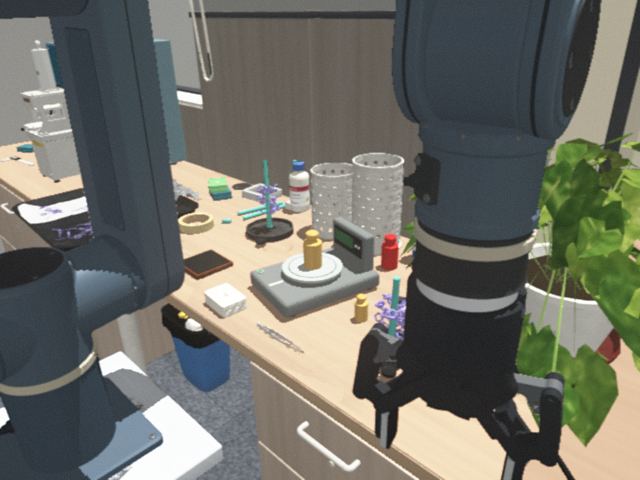

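View pics/top0.png

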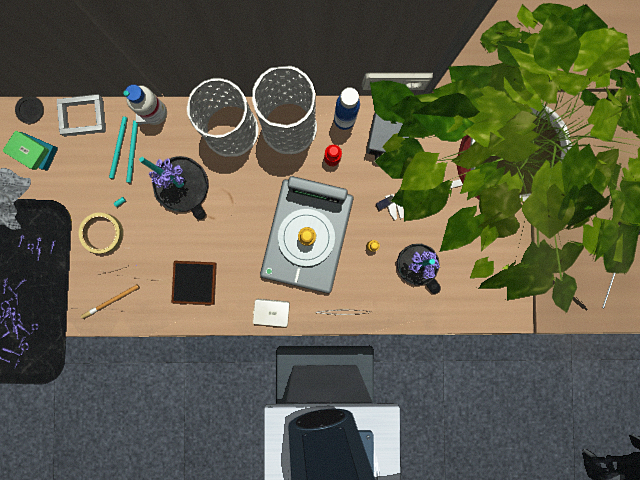

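Scene: three weight-like things in the top view: brass on the pan (306,235), smaller brass on the bench (373,246) and red (333,154). The one on the pan is brass and the larger, so it fits. The rest is at (194,283), the small tree at (418,266) with its tab at (433,287), and the large tree at (180,185). Next: an enlarged crop to confirm, plus geometry from the depth.

```bash
cat > g.py <<'E'
from h import *
z=np.load("top0.npz"); im,W=z["im"],z["W"]
save("crop0.png",cv2.resize(im[170:310,255:455],None,fx=4,fy=4,interpolation=cv2.INTER_CUBIC))
hsv=cv2.cvtColor(im,cv2.COLOR_RGB2HSV)
Z=W[...,2]
def sel(m,x0,x1,y0,y1,z0,z1):
    return m&(W[...,0]>x0)&(W[...,0]<x1)&(W[...,1]>y0)&(W[...,1]<y1)&(Z>z0)&(Z<z1)
A=np.ones(Z.shape,bool)
def circ(m,name):
    p=np.argwhere(m)[:,::-1].astype(np.float32); print(name,len(p),"px",p.mean(0),"z",np.median(Z[m]),"minrect",cv2.minAreaRect(W[m][:,:2].astype(np.float32)),"minc",cv2.minEnclosingCircle(W[m][:,:2].astype(np.float32)))
circ(sel(A,.45,.65,-.05,.15,.05,.063),"pan")
circ(sel(A,.45,.65,-.05,.15,.105,.15),"knob")
circ(sel(A,.38,.70,-.08,.18,.032,.046),"housing")
circ(sel(A,.38,.5,.25,.4,.009,.025),"rest")
b=sel(A,.38,.56,-.30,-.12,.006,.03)
circ(b,"tree")
circ(sel(A,.38,.56,-.30,-.12,.1,.2),"stemtop")
circ(sel(A,.60,.72,-.14,.15,.09,.14),"column")
E
python3 g.py
```

```text
pan 2291 px [306.0572  236.97424] z 0.05706504819099023 minrect ((0.5409116148948669, 0.059569474309682846), (0.12908123433589935, 0.19680099189281464), 77.18669128417969) minc ((0.5401400327682495, 0.06013589724898338), 0.11628840863704681)
knob 781 px [318.40076 206.84508] z 0.12187424653157719 minrect ((0.5872081518173218, 0.03125498443841934), (0.12286023050546646, 0.12462085485458374), 89.66401672363281) minc ((0.5983164310455322, 0.03337542712688446), 0.07788196206092834)
housing 4135 px [305.0225  242.74365] z 0.0406172783657166 minrect ((0.5135868787765503, 0.06650707870721817), (0.17001397907733917, 0.30377712845802307), 76.2750473022461) minc ((0.5138157606124878, 0.06706835329532623), 0.17114847898483276)
rest 1792 px [193.32645 282.49722] z 0.0147529968426382 minrect ((0.4373578727245331, 0.3149290978908539), (0.12020334601402283, 0.10678547620773315), 87.0265884399414) minc ((0.43637585639953613, 0.313749760389328), 0.07896366715431213)
tree 1015 px [417.15762 267.81775] z 0.011609202156166232 minrect ((0.47211599349975586, -0.21309944987297058), (0.17270536720752716, 0.16493874788284302), 89.34595489501953) minc ((0.45968762040138245, -0.20702128112316132), 0.1026904433965683)
stemtop 431 px [457.48492 266.22043] z 0.17939875162553798 minrect ((0.479225218296051, -0.23515748977661133), (0.13046732544898987, 0.05237705260515213), 86.63206481933594) minc ((0.4767758846282959, -0.23533514142036438), 0.06686639040708542)
column 1094 px [333.3053  186.02559] z 0.12102252774138089 minrect ((0.6716864705085754, -0.0228494331240654), (0.23760855197906494, 0.10466858744621277), 87.50614166259766) minc ((0.6662212014198303, -0.026430362835526466), 0.12433478981256485)
```

View pics/crop0.png

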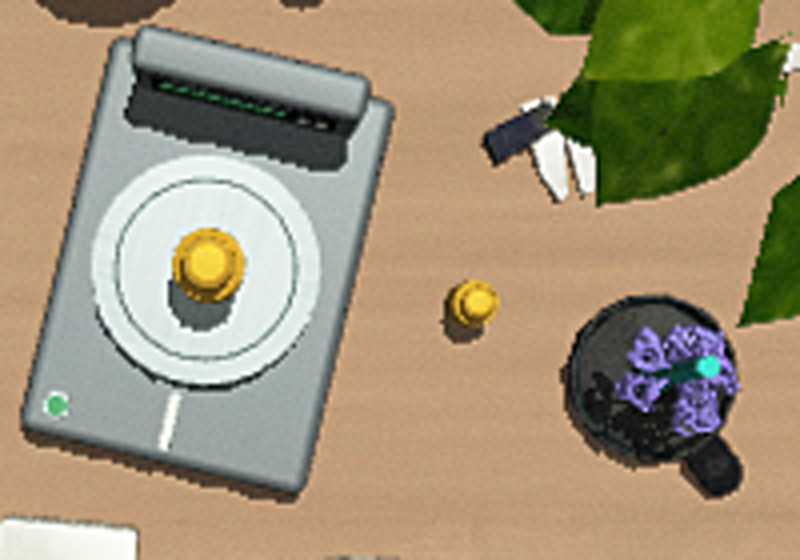

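Crop confirms it: the brass weight on the pan is the larger brass one (crop 208,262). White mark at crop (170,420), tab pointing to (725,487). Leaves come close to the small tree on its upper right.

```bash
cat > g2.py <<'E'
from h import *
z=np.load("top0.npz"); im,W=z["im"],z["W"]; Z=W[...,2]
c=optics.get_calibration("top"); T=np.array(c["cam_to_world"]); f=240/np.tan(np.radians(c["vfov"])/2)
def ray(px,zz):
    px=np.atleast_2d(px); d=np.stack([(px[:,0]-c["cx"])/f,-(px[:,1]-c["cy"])/f,-np.ones(len(px))],-1)@T[:3,:3].T
    return (T[:3,3]+d*((zz-T[2,3])/d[:,2])[:,None])[:,:2]
cr=lambda p:np.array(p)/4+[255,170]
print("cam",T[:3,3])
def comp(m,px):
    n,l=cv2.connectedComponents(m.astype(np.uint8)); return l==l[px[1],px[0]]
m=comp((Z>.050)&(Z<.064),(290,225))
k,_=cv2.findContours(m.astype(np.uint8),0,1); h=cv2.convexHull(max(k,key=len))
e=cv2.fitEllipse(h); print("pan ell",e,"world",ray(np.array(e[0]),.056))
print("pan by hand",ray(cr([206,271]),.056),"knob",ray(cr([208,262]),.137),"cyl?",ray(cr([208,265]),.114))
m=comp((Z>.034)&(Z<.05),(275,260)); r=cv2.minAreaRect(W[m][:,:2].astype(np.float32)); print("house",r)
mk=ray(cr([[178,394],[165,448]]),.041); print("mark",mk)
hs=cv2.cvtColor(im,cv2.COLOR_RGB2HSV)
m=comp((Z>.009)&(Z<.02),(194,283)); r=cv2.minAreaRect(np.argwhere(m)[:,::-1].astype(np.float32)); print("rest",r,ray(np.array(r[0]),.014))
print("tree top circle",ray(cr([[655,380]]),.021),"tab",ray(cr([725,487]),.016),"stemtop",ray(cr([708,367]),.15))
m=(abs(W[...,0]-.48)<.2)&(W[...,1]<-.05)&(W[...,1]>-.4)&(Z>.17)
for y0 in np.arange(-.4,-.05,.05):
  print(round(y0,2),[ (round(x0,2),int(q.sum()),round(float(Z[q].min()),2)) for x0 in np.arange(.35,.7,.05) for q in [m&(W[...,1]>=y0)&(W[...,1]<y0+.05)&(W[...,0]>=x0)&(W[...,0]<x0+.05)] if q.sum()])
E
python3 g2.py
```

```text
cam [0.49773195 0.04426593 1.16735958]
pan ell ((306.07269287109375, 237.109375), (56.82551574707031, 57.13614273071289), 99.1475830078125) world [[0.54438947 0.05886155]]
pan by hand [[0.54292972 0.05790012]] knob [[0.54436528 0.05583007]] cyl? [[0.54379222 0.05609676]]
house ((0.5478839874267578, 0.05810695141553879), (0.16962458193302155, 0.23337915539741516), 76.1844482421875)
mark [[0.4730724  0.07450296]
 [0.44225114 0.08208975]]
rest ((193.54331970214844, 282.4601135253906), (42.92109298706055, 42.671302795410156), 2.38594388961792) [[0.44134727 0.32352103]]
tree top circle [[ 0.47910452 -0.20366544]] tab [[ 0.41619279 -0.24490068]] stemtop [[ 0.48776852 -0.20338864]]
-0.4 [(np.float64(0.45), 106, 0.17), (np.float64(0.5), 172, 0.27), (np.float64(0.55), 1137, 0.17), (np.float64(0.6), 1164, 0.17), (np.float64(0.65), 492, 0.17)]
-0.35 [(np.float64(0.45), 120, 0.19), (np.float64(0.5), 196, 0.19), (np.float64(0.55), 914, 0.21), (np.float64(0.6), 558, 0.26), (np.float64(0.65), 258, 0.25)]
-0.3 [(np.float64(0.45), 260, 0.17), (np.float64(0.5), 342, 0.21), (np.float64(0.55), 730, 0.22), (np.float64(0.6), 830, 0.25), (np.float64(0.65), 381, 0.21)]
-0.25 [(np.float64(0.5), 450, 0.22), (np.float64(0.55), 421, 0.21), (np.float64(0.6), 528, 0.19), (np.float64(0.65), 299, 0.2)]
-0.2 [(np.float64(0.5), 6, 0.23), (np.float64(0.55), 220, 0.17), (np.float64(0.6), 774, 0.17), (np.float64(0.65), 436, 0.25)]
-0.15 [(np.float64(0.6), 226, 0.17), (np.float64(0.65), 180, 0.17)]
-0.1 []
```

```bash
cat >> h.py <<'E'
def rotm(yaw,tilt=0,tdir=0):
    """tool down with tool x at yaw (deg); body then tilted by tilt deg toward world bearing tdir"""
    b=R.from_euler("z",yaw,degrees=True)*R.from_euler("x",180,degrees=True)
    a=np.radians(tdir); ax=np.array([-np.sin(a),np.cos(a),0])
    return R.from_rotvec(ax*np.radians(tilt))*b
def go(p,yaw,tilt=0,tdir=0,frm=None):
    s=sensors.sense()
    if frm is None: q=s["tcp_rot"]; p0,R0=np.array(s["ee_pos"]),R.from_quat([q[1],q[2],q[3],q[0]])
    else: p0,R0=frm
    R1=rotm(yaw,tilt,tdir)
    o=R0.inv().apply(np.array(p)-p0)/.5; r=(R0.inv()*R1).as_rotvec()/(2*np.pi)
    print("offset",np.round(o,4).tolist(),"rotation",np.round(r,4).tolist())
    return np.array(p),R1
E
python3 -c "
from h import *
f=go([.36,-.2,.256],90); go([.544,.057,.2],166,frm=f)"
```

```text
offset [0.5798, -0.465, 0.0006] rotation [0.0, 0.0, -0.205]
offset [0.514, 0.368, 0.112] rotation [0.0, 0.0, -0.2111]
```

Call:
{"op": "play_rows", "data": {
  "commands": [
    {"offset":[0.58,-0.465,0],"rotation":[0,0,-0.205]},
    {"offset":[0.58,-0.465,0],"rotation":[0,0,-0.205]},
    {"offset":[0.58,-0.465,0],"rotation":[0,0,-0.205]},
    {"offset":[0.58,-0.465,0],"rotation":[0,0,-0.205]},
    {"offset":[0.58,-0.465,0],"rotation":[0,0,-0.205]},
    {"offset":[0.58,-0.465,0],"rotation":[0,0,-0.205]},
    {"offset":[0.58,-0.465,0],"rotation":[0,0,-0.205]},
    {"offset":[0.58,-0.465,0],"rotation":[0,0,-0.205]}
  ],
  "fingers": 0
}}

```text
clock: 1.9
ee_pos: [0.3605, -0.1992, 0.2565]
tcp_rot: [0.0, 0.707, 0.707, -0.0]
wrist_force: [0.5, -0.0, 0.3]
opening: 1.001
grasp_force: 0.0
```

```bash
python3 -c "
from h import *
s=sensors.sense(); print(s['clock'],s['ee_pos'],s['joints'])
go([.47,.08,.25],166)"
```

```text
1.9 [ 0.36047398 -0.1992122   0.25645337] [-6.67886871e-01 -2.46121056e-01 -1.72196699e-01  1.64435062e+00
 -1.93472864e-04  9.02534218e-01]
offset [0.5583, 0.2193, 0.0127] rotation [-0.0, 0.0001, -0.2111]
```

Call:
{"op": "play_rows", "data": {
  "commands": [
    {"offset":[0.513,0.367,0.012],"rotation":[0,0,-0.211]},
    {"offset":[0.513,0.367,0.012],"rotation":[0,0,-0.211]},
    {"offset":[0.513,0.367,0.012],"rotation":[0,0,-0.211]},
    {"offset":[0.513,0.367,0.012],"rotation":[0,0,-0.211]},
    {"offset":[0.513,0.367,0.012],"rotation":[0,0,-0.211]},
    {"offset":[0.513,0.367,0.012],"rotation":[0,0,-0.211]},
    {"offset":[0.513,0.367,0.012],"rotation":[0,0,-0.211]},
    {"offset":[0.513,0.367,0.012],"rotation":[0,0,-0.211]},
    {"offset":[0.513,0.367,0.012],"rotation":[0,0,-0.211]}
  ]
}}

```text
clock: 3.02
ee_pos: [0.5436, 0.0556, 0.2503]
tcp_rot: [-0.0, 0.125, 0.992, -0.0]
wrist_force: [-0.6, -0.1, 0.1]
opening: 1.0
grasp_force: 0.0
```

```bash
python3 -c "
from h import *
s=sensors.sense(); print(s['clock'],s['ee_pos'],s['joints'])
im,d,W=cloud('wrist'); save('w1.png',im); np.savez('w1',im=im,W=W)
for q in('check_weight','pan_center','front_mark'):
  for r in optics.search_frame('wrist',q)[:3]: print(q,r)
Z=W[...,2]
def fit(z0,z1,x0=.46,x1=.63):
  m=(Z>z0)&(Z<z1)&(W[...,0]>x0)&(W[...,0]<x1)&(abs(W[...,1]-.057)<.08)
  p=W[m][:,:2].astype(np.float32); return len(p),np.median(Z[m]),cv2.minEnclosingCircle(p)
print('knob',fit(.125,.15,.5,.59)); print('shoulder',fit(.105,.119,.5,.59)); print('pan',fit(.049,.062))
"
```

```text
3.025 [0.54361651 0.05560829 0.25030153] [-2.07976101e-02  1.02867605e-01  1.45298483e-01  1.61327265e+00
  4.73690355e-06  2.29581779e-01]
check_weight {'position': [0.5334, 0.0595, 0.1138], 'score': 0.89}
check_weight {'position': [0.5313, -0.0911, 0.0382], 'score': 0.88}
check_weight {'position': [0.7247, 0.0017, 0.0511], 'score': 0.71}
pan_center {'position': [0.5389, 0.0626, 0.0558], 'score': 0.63}
front_mark {'position': [0.5462, 0.0546, 0.0417], 'score': 0.81}
knob (1723, np.float64(0.13597473033789267), ((0.5455421805381775, 0.056256163865327835), 0.01403932273387909))
shoulder (1281, np.float64(0.11431367094647438), ((0.5454498529434204, 0.05606864392757416), 0.01995018683373928))
pan (18199, np.float64(0.056037785018966), ((0.5621607899665833, 0.041727464646101), 0.08823489397764206))
```

View pics/w1.png

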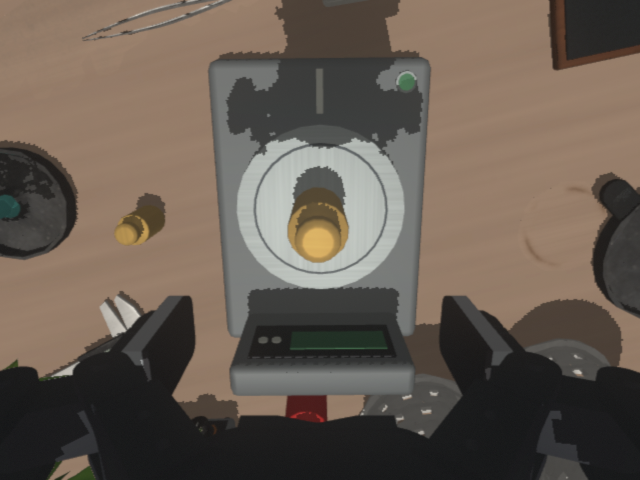

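Wrist view: the weight stands at (318,235) on the pan, engraved ring centred near (321,208), mark at (320,90), and the fingers straddle it cleanly. Descending and gripping.

Call:
{"op": "play_rows", "data": {
  "commands": [
    {"offset":[-0.003,0.002,0.1],"rotation":[0,0,0]},
    {"offset":[-0.003,0.002,0.2],"rotation":[0,0,0]},
    {"offset":[-0.003,0.002,0.25],"rotation":[0,0,0]},
    {"offset":[-0.003,0.002,0.286],"rotation":[0,0,0]},
    {"offset":[-0.003,0.002,0.286],"rotation":[0,0,0]}
  ]
}}

```text
clock: 3.85
ee_pos: [0.5443, 0.0571, 0.1061]
tcp_rot: [-0.001, 0.122, 0.992, -0.0]
wrist_force: [-0.7, 0.2, -0.1]
opening: 1.002
grasp_force: 0.0
```

Call:
{"op": "play_rows", "data": {
  "commands": [
    {"offset":[0,0,0],"rotation":[0,0,0]},
    {"offset":[0,0,0],"rotation":[0,0,0]},
    {"offset":[0,0,0],"rotation":[0,0,0]},
    {"offset":[0,0,0],"rotation":[0,0,0]},
    {"offset":[0,0,0],"rotation":[0,0,0]},
    {"offset":[0,0,0],"rotation":[0,0,0]},
    {"offset":[0,0,0],"rotation":[0,0,0]},
    {"offset":[0,0,0],"rotation":[0,0,0]}
  ],
  "fingers": 1,
  "grip_force": 60
}}

```text
clock: 4.85
ee_pos: [0.546, 0.057, 0.1078]
tcp_rot: [0.001, 0.122, 0.992, -0.0]
wrist_force: [2.6, -0.8, 1.5]
opening: 0.453
grasp_force: 61.3
```

Call:
{"op": "play_rows", "data": {
  "commands": [
    {"offset":[0,0,-0.03],"rotation":[0,0,0]},
    {"offset":[0,0,-0.1],"rotation":[0,0,0]},
    {"offset":[0,0,-0.2],"rotation":[0,0,0]},
    {"offset":[0,0,-0.24],"rotation":[0,0,0]},
    {"offset":[0,0,-0.24],"rotation":[0,0,0]}
  ]
}}

```text
clock: 5.48
ee_pos: [0.5449, 0.0577, 0.2283]
tcp_rot: [-0.0, 0.122, 0.993, 0.0]
wrist_force: [-0.0, -0.5, -5.7]
opening: 0.453
grasp_force: 61.4
```

```bash
python3 -c "
from h import *
s=sensors.sense(); print(s['clock'],s['wrist_force'],s['opening'])
go([.37,.27,.228],166)
go([.4413,.3235,.228],166)"
```

```text
5.475 [-0.04793057 -0.46716744 -5.68434154] 0.45314115314218095
offset [0.4423, 0.3274, 0.0011] rotation [0.0001, -0.0, -0.0]
offset [0.3298, 0.4657, 0.0011] rotation [0.0001, -0.0, -0.0]
```

Call:
{"op": "play_rows", "data": {
  "commands": [
    {"offset":[0.05,0.07,0],"rotation":[0,0,0]},
    {"offset":[0.12,0.17,0],"rotation":[0,0,0]},
    {"offset":[0.19,0.27,0],"rotation":[0,0,0]},
    {"offset":[0.26,0.36,0],"rotation":[0,0,0]},
    {"offset":[0.31,0.43,0],"rotation":[0,0,0]},
    {"offset":[0.33,0.466,0],"rotation":[0,0,0]},
    {"offset":[0.33,0.466,0],"rotation":[0,0,0]},
    {"offset":[0.33,0.466,0],"rotation":[0,0,0]}
  ]
}}

```text
clock: 6.48
ee_pos: [0.4416, 0.322, 0.226]
tcp_rot: [-0.001, 0.123, 0.992, -0.001]
wrist_force: [1.2, 0.1, -4.6]
opening: 0.452
grasp_force: 61.7
```

```bash
python3 -c "
from h import *
s=sensors.sense(); print(s['clock'],s['ee_pos'],s['opening'])
im,d,W=cloud('wrist'); save('w2.png',im); Z=W[...,2]
m=(Z>.009)&(Z<.02)&(abs(W[...,0]-.44)<.09)&(abs(W[...,1]-.323)<.09)
n,l=cv2.connectedComponents(m.astype(np.uint8)); k=np.bincount(l[m]).argmax(); p=W[l==k][:,:2].astype(np.float32); print(len(p),cv2.minAreaRect(p))
m=(Z>.1)&(Z<.26)&(np.hypot(W[...,0]-s['ee_pos'][0],W[...,1]-s['ee_pos'][1])<.03); print(np.nanmax(Z[m]))
go([.4413,.3235,.067],166)
"
```

```text
6.475 [0.44156311 0.32201954 0.22603413] 0.4521241417717166
12502 ((0.4419306218624115, 0.32389286160469055), (0.09988080710172653, 0.0998411700129509), 87.19468688964844)
0.25997770255826647
offset [0.0015, 0.0034, 0.3188] rotation [-0.0003, -0.0002, -0.0003]
```

View pics/w2.png

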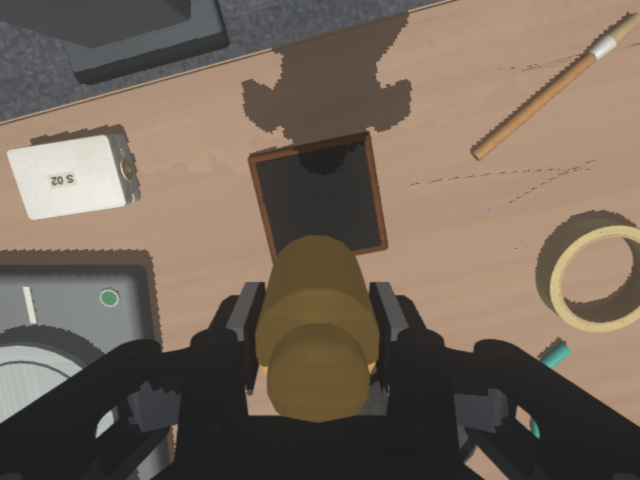

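Wrist view: the weight is held squarely and the rest is at (320,195) below it, measured centre (0.442, 0.324). Lowering it now.

Call:
{"op": "play_rows", "data": {
  "commands": [
    {"offset":[0.001,0.004,0.08],"rotation":[0,0,0]},
    {"offset":[0.001,0.004,0.17],"rotation":[0,0,0]},
    {"offset":[0.001,0.004,0.25],"rotation":[0,0,0]},
    {"offset":[0.001,0.004,0.29],"rotation":[0,0,0]},
    {"offset":[0.001,0.004,0.305],"rotation":[0,0,0]},
    {"offset":[0.001,0.004,0.31],"rotation":[0,0,0]},
    {"offset":[0.001,0.004,0.314],"rotation":[0,0,0]},
    {"offset":[0.001,0.004,0.317],"rotation":[0,0,0]}
  ]
}}

```text
clock: 7.52
ee_pos: [0.4426, 0.3257, 0.0701]
tcp_rot: [0.001, 0.122, 0.993, 0.001]
wrist_force: [-0.3, 1.0, -5.2]
opening: 0.446
grasp_force: 61.7
```

```bash
python3 -c "
from h import *
s=sensors.sense(); print(s['clock'],s['ee_pos'],s['wrist_force'])"
```

```text
7.525 [0.44260813 0.32571752 0.07008257] [-0.31741023  1.04599243 -5.16517028]
```

Call:
{"op": "play_rows", "data": {
  "commands": [
    {"offset":[0,0,0.003],"rotation":[0,0,0]},
    {"offset":[0,0,0.006],"rotation":[0,0,0]},
    {"offset":[0,0,0.006],"rotation":[0,0,0]}
  ]
}}

```text
clock: 7.9
ee_pos: [0.4423, 0.3256, 0.0681]
tcp_rot: [0.001, 0.122, 0.993, 0.0]
wrist_force: [-2.8, -1.4, 6.1]
opening: 0.454
grasp_force: 62.8
```

Contact made; releasing.

Call:
{"op": "play_rows", "data": {
  "commands": [
    {"offset":[0,0,0],"rotation":[0,0,0]},
    {"offset":[0,0,0],"rotation":[0,0,0]},
    {"offset":[0,0,0],"rotation":[0,0,0]},
    {"offset":[0,0,0],"rotation":[0,0,0]},
    {"offset":[0,0,0],"rotation":[0,0,0]},
    {"offset":[0,0,0],"rotation":[0,0,0]},
    {"offset":[0,0,-0.06],"rotation":[0,0,0]},
    {"offset":[0,0,-0.15],"rotation":[0,0,0]},
    {"offset":[0,0,-0.27],"rotation":[0,0,0]},
    {"offset":[0,0,-0.37],"rotation":[0,0,0]},
    {"offset":[0,0,-0.37],"rotation":[0,0,0]}
  ],
  "fingers": 0
}}

```text
clock: 9.28
ee_pos: [0.4441, 0.3266, 0.257]
tcp_rot: [0.005, 0.122, 0.992, 0.003]
wrist_force: [-0.1, 1.1, -0.1]
opening: 1.003
grasp_force: 0.0
```

```bash
python3 -c "
from h import *
s=sensors.sense(); print(s['clock'],s['ee_pos'],s['opening'])
im,d,W=cloud('wrist'); Z=W[...,2]
c=np.hypot(W[...,0]-.4425,W[...,1]-.325)<.06
for z0,z1 in((.06,.078),(.085,.105)):
  m=c&(Z>z0)&(Z<z1); print(m.sum(),cv2.minEnclosingCircle(W[m][:,:2].astype(np.float32)),np.nanmax(Z[m]))
go([.40,.06,.30],120); 
z=np.load('w1.npz');W=z['W'];Z=W[...,2]
m=(Z>.053)&(Z<.0585)&(np.hypot(W[...,0]-.544,W[...,1]-.058)<.075)
p=W[m][:,:2]; h=cv2.convexHull(p.astype(np.float32)); print('pan',cv2.fitEllipse(h))
m=(Z>.034)&(Z<.045)&(W[...,0]<.52)&(abs(W[...,1]-.06)<.13); print('house',cv2.minAreaRect(W[m][:,:2].astype(np.float32)))
"
```

```text
9.275 [0.44405072 0.32660921 0.2570075 ] 1.0029883979366838
962 ((0.4418036639690399, 0.32573601603507996), 0.020061412826180458) 0.07543037225733701
1218 ((0.44180166721343994, 0.3257404565811157), 0.014048779383301735) 0.09671502351976163
offset [-0.046, -0.5367, -0.0944] rotation [0.0009, 0.0004, 0.1277]
pan ((0.5456555485725403, 0.05808788165450096), (0.1295524388551712, 0.12973986566066742), 59.75838088989258)
house ((0.48752686381340027, 0.0722789540886879), (0.16834837198257446, 0.10649263113737106), 76.28192138671875)
```

```bash
python3 -c "
from h import *
f=go([.40,.06,.27],180,20,180); go([.41,-.19,.27],190,20,190,frm=f)"
```

```text
offset [-0.0457, -0.5369, -0.0344] rotation [-0.0062, -0.0545, -0.0387]
offset [-0.0188, -0.5, 0.0068] rotation [-0.0095, 0.0, -0.0261]
```

Call:
{"op": "play_rows", "data": {
  "commands": [
    {"offset":[-0.045,-0.537,-0.034],"rotation":[-0.006,-0.054,-0.039]},
    {"offset":[-0.045,-0.537,-0.034],"rotation":[-0.006,-0.054,-0.039]},
    {"offset":[-0.045,-0.537,-0.034],"rotation":[-0.006,-0.054,-0.039]},
    {"offset":[-0.045,-0.537,-0.034],"rotation":[-0.006,-0.054,-0.039]},
    {"offset":[-0.045,-0.537,-0.034],"rotation":[-0.006,-0.054,-0.039]}
  ]
}}

```text
clock: 9.95
ee_pos: [0.3969, 0.0568, 0.2657]
tcp_rot: [0.168, 0.001, 0.986, -0.003]
wrist_force: [-0.4, 0.5, 1.1]
opening: 0.998
grasp_force: 0.0
```

Call:
{"op": "play_rows", "data": {
  "commands": [
    {"offset":[-0.019,-0.5,0.007],"rotation":[-0.009,0,-0.026]},
    {"offset":[-0.019,-0.5,0.007],"rotation":[-0.009,0,-0.026]},
    {"offset":[-0.019,-0.5,0.007],"rotation":[-0.009,0,-0.026]},
    {"offset":[-0.019,-0.5,0.007],"rotation":[-0.009,0,-0.026]},
    {"offset":[-0.019,-0.5,0.007],"rotation":[-0.009,0,-0.026]},
    {"offset":[-0.019,-0.5,0.007],"rotation":[-0.009,0,-0.026]}
  ]
}}

```text
clock: 10.7
ee_pos: [0.408, -0.1917, 0.266]
tcp_rot: [0.167, -0.084, 0.982, 0.014]
wrist_force: [-0.1, 0.2, -0.1]
opening: 1.0
grasp_force: 0.0
```

```bash
cat > t.py <<'E'
from h import *
s=sensors.sense(); print(s['clock'],s['ee_pos'],s['joints'])
im,d,W=cloud('wrist'); save('w3.png',im); np.savez('w3',im=im,W=W); Z=W[...,2]
for q in('small_tree','tab_tip'):
  for r in optics.search_frame('wrist',q)[:2]: print(q,r)
for z0,z1 in((.115,.142),(.142,.155)):
  m=(Z>z0)&(Z<z1)&(np.hypot(W[...,0]-.484,W[...,1]+.203)<.035); print('stem',z0,m.sum(),np.round(np.median(W[m],0),4),np.round(np.ptp(W[m],0),4))
m=(Z>.015)&(Z<.026)&(np.hypot(W[...,0]-.479,W[...,1]+.204)<.06); print('base',m.sum(),cv2.minEnclosingCircle(W[m][:,:2].astype(np.float32)))
m=(Z>.006)&(Z<.03)&(np.hypot(W[...,0]-.479,W[...,1]+.204)<.1); h=cv2.convexHull(W[m][:,:2].astype(np.float32)).reshape(-1,2); r=np.hypot(*(h-[.479,-.204]).T); print('tab far',h[r>.07])
m=(W[...,0]>.42)&(W[...,0]<.58)&(abs(W[...,1]+.2)<.1)&(Z>.155)
print('leaf',m.sum(),np.round(np.percentile(W[m],[0,5,50,100],axis=0),3) if m.sum() else '')
E
python3 t.py
```

```text
10.7 [ 0.40800561 -0.19169564  0.26601699] [-0.76385473 -0.4046497  -0.30969222  1.45976495  0.26804106 -0.90722748]
small_tree {'position': [0.4734, -0.2074, 0.0143], 'score': 0.89}
tab_tip {'position': [0.476, -0.2057, 0.0151], 'score': 0.66}
stem 0.115 460 [ 0.4839 -0.2038  0.129 ] [0.0075 0.0125 0.027 ]
stem 0.142 309 [ 0.4872 -0.2037  0.1488] [0.0127 0.0118 0.0089]
base 1815 ((0.4771939814090729, -0.20863309502601624), 0.05648714303970337)
tab far [[ 0.41493896 -0.23574495]
 [ 0.41379955 -0.23881781]
 [ 0.41292897 -0.24147539]
 [ 0.41301268 -0.24378106]
 [ 0.41330528 -0.2457399 ]
 [ 0.41393527 -0.2474851 ]
 [ 0.41432947 -0.24842094]
 [ 0.41680023 -0.25201467]
 [ 0.41715786 -0.25253037]
 [ 0.41851014 -0.253445  ]
 [ 0.42111972 -0.25485522]
 [ 0.42261246 -0.25544313]]
leaf 6148 [[ 0.42  -0.3    0.155]
 [ 0.427 -0.298  0.176]
 [ 0.486 -0.282  0.193]
 [ 0.58  -0.16   0.28 ]]
```

View pics/w3.png

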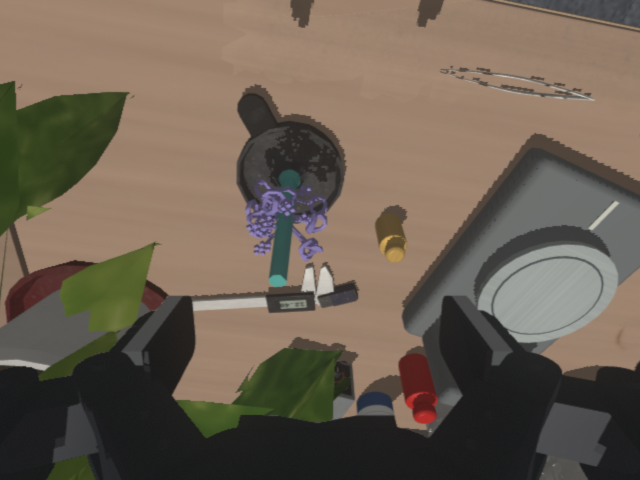

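Wrist view: small tree base at (290,170), tab to (255,105), stem top at (279,281), clear of the leaves at (70,140) and (290,395). Refining the base and stem fit.

```bash
cat > t2.py <<'E'
from h import *
from scipy.optimize import least_squares
for fn in('top0','w3'):
    z=np.load(fn+'.npz'); im,W=z['im'],z['W']; Z=W[...,2]
    m=(Z>.0165)&(Z<.026)&(np.hypot(W[...,0]-.481,W[...,1]+.205)<.062)
    P=W[m][:,:2]; c=np.array([.481,-.205])
    a=np.degrees(np.arctan2(*(P-c).T[::-1]))%360; r=np.hypot(*(P-c).T)
    E=np.array([P[k][r[k].argmax()] for b in range(0,360,8) if not 185<b<240 for k in [np.where((a>=b)&(a<b+8))[0]] if len(k)])
    o=least_squares(lambda q:np.hypot(E[:,0]-q[0],E[:,1]-q[1])-q[2],[.481,-.205,.05],loss='soft_l1',f_scale=.001).x
    print(fn,'base',np.round(o,4))
    t=(Z>.003)&(Z<.02)&(np.hypot(W[...,0]-o[0],W[...,1]-o[1])<.09)&(np.hypot(W[...,0]-o[0],W[...,1]-o[1])>.058)
    t&=(W[...,0]<o[0])&(W[...,1]<o[1])
    v=np.median(W[t],0)[:2]-o[:2]; print('tab',t.sum(),np.degrees(np.arctan2(v[1],v[0]))%360, np.hypot(*(W[t][:,:2]-o[:2]).T).max())
m=(Z>.1)&(W[...,0]>.40)&(np.hypot(W[...,0]-.486,W[...,1]+.204)<.1)&(np.hypot(W[...,0]-.486,W[...,1]+.204)>.03)
for dz in(.1,.15,.175,.2,.22,.25):
    k=m&(Z>dz)&(Z<dz+.025); d=np.hypot(W[...,0]-.486,W[...,1]+.204)
    if k.sum(): i=np.unravel_index(np.where(k,d,9).argmin(),d.shape); print(dz,k.sum(),np.round(W[i],3))
m=(Z>.11)&(Z<.154)&(np.hypot(W[...,0]-.486,W[...,1]+.204)<.025)&(z['im'][...,2].astype(int)>z['im'][...,0]+20)
for a in(.105,.115,.125,.135,.1475):
    k=m&(Z>a)&(Z<a+.01); print(a,k.sum(),np.round(W[k].mean(0),4),np.round(W[k].max(0),4),np.round(W[k].min(0),4)) if k.sum() else 0
E
python3 t2.py
```

```text
top0 base [ 0.4818 -0.2024  0.0481]
tab 178 217.7641560279301 0.08967903840880488
w3 base [ 0.4826 -0.2038  0.0491]
tab 829 214.36111657585835 0.0815934724205894
0.1 25 [ 0.492 -0.175  0.105]
0.15 243 [ 0.459 -0.272  0.166]
0.175 3953 [ 0.477 -0.276  0.187]
0.2 178 [ 0.514 -0.224  0.225]
0.22 1499 [ 0.513 -0.217  0.226]
0.25 2826 [ 0.427 -0.231  0.263]
0.105 108 [ 0.4807 -0.2122  0.1118] [ 0.4847 -0.1988  0.1149] [ 0.4741 -0.2273  0.11  ]
0.115 127 [ 0.483  -0.2035  0.1201] [ 0.4862 -0.1985  0.1249] [ 0.4809 -0.2083  0.1155]
0.125 127 [ 0.4837 -0.2034  0.1299] [ 0.4868 -0.1986  0.1349] [ 0.482 -0.208  0.125]
0.135 138 [ 0.4842 -0.2032  0.1401] [ 0.4872 -0.1984  0.1448] [ 0.4823 -0.2079  0.1351]
0.1475 189 [ 0.4888 -0.2035  0.1493] [ 0.4953 -0.1979  0.1509] [ 0.4835 -0.2088  0.1476]
```

```bash
python3 -c "
from h import *
f=go([.4528,-.2097,.2276],190,20,190); go([.4865,-.2038,.1336],190,20,190)"
```

```text
offset [-0.0488, -0.055, 0.1022] rotation [-0.0005, -0.0017, 0.0003]
offset [-0.0509, -0.0545, 0.3023] rotation [-0.0005, -0.0017, 0.0003]
```

Call:
{"op": "play_rows", "data": {
  "commands": [
    {"offset":[-0.05,-0.055,0.1],"rotation":[0,0,0]},
    {"offset":[-0.05,-0.055,0.1],"rotation":[0,0,0]},
    {"offset":[-0.05,-0.055,0.16],"rotation":[0,0,0]},
    {"offset":[-0.05,-0.055,0.22],"rotation":[0,0,0]},
    {"offset":[-0.05,-0.055,0.27],"rotation":[0,0,0]},
    {"offset":[-0.05,-0.055,0.3],"rotation":[0,0,0]},
    {"offset":[-0.05,-0.055,0.3],"rotation":[0,0,0]},
    {"offset":[-0.05,-0.055,0.3],"rotation":[0,0,0]}
  ],
  "fingers": 0.4
}}

```text
clock: 11.85
ee_pos: [0.4868, -0.2058, 0.1374]
tcp_rot: [0.169, -0.087, 0.982, 0.011]
wrist_force: [-0.6, -0.4, 0.4]
opening: 0.601
grasp_force: 0.0
```

```bash
python3 -c "
from h import *
s=sensors.sense(); print(s['clock'],s['ee_pos'],s['wrist_force'],s['opening'])
im,d,W=cloud('wrist'); save('w4.png',im)
go([.4865,-.2038,.1336],190,20,190)"
```

```text
11.85 [ 0.48680791 -0.20582707  0.1373945 ] [-0.6059284  -0.35429543  0.44391743] 0.6014414031330944
offset [0.0026, 0.0047, 0.0075] rotation [-0.0011, -0.0012, 0.0004]
```

View pics/w4.png

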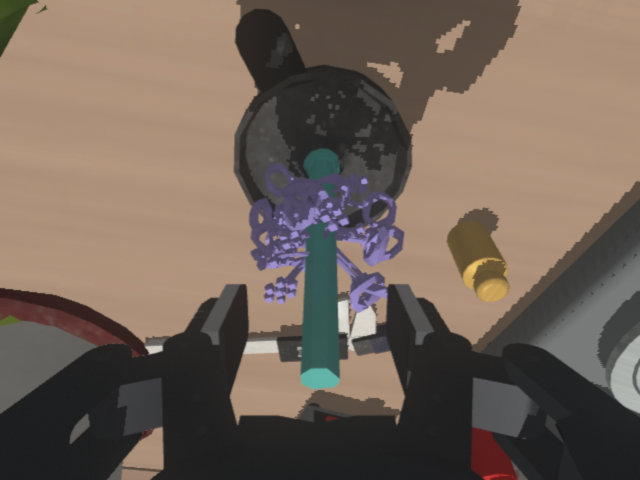

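Wrist view: stem top at (320,375), centred between the pads (240 and 395), no leaf in the way. Closing.

Call:
{"op": "play_rows", "data": {
  "commands": [
    {"offset":[0.002,0.003,0.006],"rotation":[0,0,0]},
    {"offset":[0.002,0.003,0.006],"rotation":[0,0,0]},
    {"offset":[0.002,0.003,0.006],"rotation":[0,0,0]},
    {"offset":[0.002,0.003,0.006],"rotation":[0,0,0]},
    {"offset":[0.002,0.003,0.006],"rotation":[0,0,0]},
    {"offset":[0.002,0.003,0.006],"rotation":[0,0,0]},
    {"offset":[0.002,0.003,0.006],"rotation":[0,0,0]}
  ],
  "fingers": 1,
  "grip_force": 60
}}

```text
clock: 12.78
ee_pos: [0.4863, -0.2042, 0.1331]
tcp_rot: [0.169, -0.086, 0.982, 0.012]
wrist_force: [-1.3, 0.6, 4.2]
opening: 0.165
grasp_force: 58.7
```

```bash
python3 -c "
from h import *
s=sensors.sense(); p=np.array(s['ee_pos']); print(s['clock'],p,s['opening'],s['grasp_force'])
f=go(p+[-.06,.02,.12],190,20,190)
g=go([.43,.02,.25],155,20,155,frm=f)
# placed pose: rotate whole pick pose by -48.2 about z
q=s['tcp_rot'];R0=R.from_quat([q[1],q[2],q[3],q[0]]);Rz=R.from_euler('z',-48.2,degrees=True)
o=np.array([.483,-.2042,0]); c=np.array([.5455,.058,.060])
print('place TCP',c+Rz.apply(p-o)); np.savez('pick',p=p,R=R0.as_matrix())"
```

```text
12.775 [ 0.48634882 -0.20422525  0.13311208] 0.16543537186645924 58.74287188053131
offset [0.0246, 0.0589, -0.2637] rotation [-0.0008, -0.0014, 0.0003]
offset [-0.0713, 0.401, 0.0326] rotation [0.0333, -0.0, 0.0914]
place TCP [0.54771328 0.05548671 0.19311208]
```

Call:
{"op": "play_rows", "data": {
  "commands": [
    {"offset":[0.005,0.003,-0.02],"rotation":[0,0,0]},
    {"offset":[0.01,0.01,-0.06],"rotation":[0,0,0]},
    {"offset":[0.015,0.03,-0.11],"rotation":[0,0,0]},
    {"offset":[0.02,0.045,-0.17],"rotation":[0,0,0]},
    {"offset":[0.025,0.06,-0.22],"rotation":[0,0,0]},
    {"offset":[0.025,0.06,-0.264],"rotation":[0,0,0]},
    {"offset":[0.025,0.06,-0.264],"rotation":[0,0,0]}
  ]
}}

```text
clock: 13.65
ee_pos: [0.4259, -0.1845, 0.2544]
tcp_rot: [0.169, -0.086, 0.982, 0.01]
wrist_force: [0.9, -0.3, -1.6]
opening: 0.167
grasp_force: 58.7
```

```bash
python3 -c "
from h import *
s=sensors.sense(); print(s['clock'],s['wrist_force'],s['ft_torque'],s['opening'])
z=np.load('pick.npz'); Rz=R.from_euler('z',-48.2,degrees=True); Rt=Rz*R.from_matrix(z['R'])
def gt(p,frm=None):
  q=s['tcp_rot']; p0,R0=(np.array(s['ee_pos']),R.from_quat([q[1],q[2],q[3],q[0]])) if frm is None else frm
  print(np.round(R0.inv().apply(np.array(p)-p0)/.5,4).tolist(),np.round((R0.inv()*Rt).as_rotvec()/6.2832,4).tolist())
  return np.array(p),Rt
f=gt([.45,.0,.25]); gt([.5477,.0555,.25],frm=f)
"
```

```text
13.65 [ 0.92996477 -0.30900597 -1.58724461] [-0.09366339  0.41583014 -0.03153198] 0.16700325343971745
[-0.1029, 0.3552, 0.0426] [0.0443, 0.0011, 0.1262]
[-0.0805, 0.2081, 0.0272] [0.0, 0.0, 0.0]
```

Call:
{"op": "play_rows", "data": {
  "commands": [
    {"offset":[-0.02,0.06,0.005],"rotation":[0.006,0,0.016]},
    {"offset":[-0.035,0.12,0.01],"rotation":[0.011,0,0.032]},
    {"offset":[-0.05,0.18,0.02],"rotation":[0.017,0,0.048]},
    {"offset":[-0.07,0.24,0.03],"rotation":[0.022,0,0.063]},
    {"offset":[-0.085,0.3,0.04],"rotation":[0.028,0,0.08]},
    {"offset":[-0.1,0.34,0.042],"rotation":[0.033,0,0.095]},
    {"offset":[-0.103,0.355,0.043],"rotation":[0.039,0.001,0.11]},
    {"offset":[-0.103,0.355,0.043],"rotation":[0.044,0.001,0.126]},
    {"offset":[-0.103,0.355,0.043],"rotation":[0.044,0.001,0.126]}
  ]
}}

```text
clock: 14.78
ee_pos: [0.4494, 0.0015, 0.2465]
tcp_rot: [0.156, 0.32, 0.933, -0.057]
wrist_force: [-1.2, -0.5, -2.3]
opening: 0.168
grasp_force: 58.9
```

Call:
{"op": "play_rows", "data": {
  "commands": [
    {"offset":[-0.015,0.04,0.005],"rotation":[0,0,0]},
    {"offset":[-0.03,0.08,0.01],"rotation":[0,0,0]},
    {"offset":[-0.05,0.13,0.017],"rotation":[0,0,0]},
    {"offset":[-0.07,0.18,0.024],"rotation":[0,0,0]},
    {"offset":[-0.08,0.208,0.027],"rotation":[0,0,0]},
    {"offset":[-0.08,0.208,0.027],"rotation":[0,0,0]},
    {"offset":[-0.08,0.208,0.027],"rotation":[0,0,0]}
  ]
}}

```text
clock: 15.65
ee_pos: [0.5465, 0.0561, 0.2481]
tcp_rot: [0.157, 0.321, 0.932, -0.057]
wrist_force: [-0.4, -0.3, -1.4]
opening: 0.166
grasp_force: 59.1
```

```bash
cat > t3.py <<'E'
from h import *
from scipy.optimize import least_squares
import sys
s=sensors.sense(); print(s['clock'],np.round(s['ee_pos'],4),s['opening'])
# expected underside centre in hand
zz=np.load('pick.npz'); q=s['tcp_rot']; Rn=R.from_quat([q[1],q[2],q[3],q[0]])
o=Rn.apply(R.from_matrix(zz['R']).inv().apply(np.array([.483,-.2042,0])-zz['p']))+s['ee_pos']
xa=Rn.apply(R.from_matrix(zz['R']).inv().apply([np.cos(np.radians(34.4)),np.sin(np.radians(34.4)),0]))
up=Rn.apply(R.from_matrix(zz['R']).inv().apply([0,0,1]))
print('predicted origin',np.round(o,4),'tab',np.degrees(np.arctan2(-xa[1],-xa[0]))%360,'up',np.round(up,3))
for n in('wrist','top','scene'):
    im,d,W=cloud(n); save(n+sys.argv[1]+'.png',im); Z=W[...,2]; rel=W-o; rad=np.hypot(rel[...,0],rel[...,1])
    m=(abs(rel[...,2]-.013)<.013)&(rad<.095)&(im.max(2)<90)
    P=W[m]; c=o[:2]
    if m.sum()<60: print(n,m.sum()); continue
    a=np.degrees(np.arctan2(*(P[:,:2]-c).T[::-1]))%360; r=np.hypot(*(P[:,:2]-c).T)
    E=np.array([P[k][r[k].argmax()] for b in range(0,360,8) if not 135<b<195 for k in [np.where((a>=b)&(a<b+8)&(r<.062))[0]] if len(k) and r[k].max()>.04])
    f=least_squares(lambda v:np.hypot(E[:,0]-v[0],E[:,1]-v[1])-.049,[*c],loss='soft_l1',f_scale=.001).x if len(E)>6 else c
    t=m&(np.hypot(W[...,0]-f[0],W[...,1]-f[1])>.058); v=np.median(W[t],0)[:2]-f
    print(n,m.sum(),len(E),'origin',np.round(f,4),'z',np.round(np.percentile(P[:,2],[5,50,95]),3),'tab',t.sum(),np.degrees(np.arctan2(v[1],v[0]))%360)
E
python3 t3.py 5
```

```text
15.65 [0.5465 0.0561 0.2481] 0.16590491194556004
predicted origin [0.5438 0.0591 0.115 ] tab 166.35987370400534 up [ 0.003 -0.003  1.   ]
wrist 19691 32 origin [0.5429 0.0591] z [0.122 0.126 0.133] tab 2819 166.1789872178418
top 351 20 origin [0.5412 0.0606] z [0.121 0.126 0.136] tab 40 176.63795236062023
scene 999 36 origin [0.5436 0.0573] z [0.121 0.128 0.134] tab 79 168.76487550133467
```

View pics/wrist5.png

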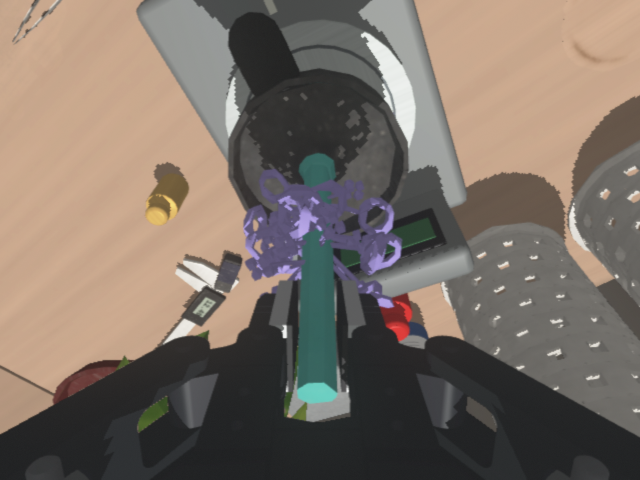

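Wrist view: tree hangs upright over the pan, base (318,170), tab (265,55) pointing the way of the mark at (268,5). Two-stage descent next.

```bash
python3 -c "
from h import *
s=sensors.sense(); q=s['tcp_rot']; Rn=R.from_quat([q[1],q[2],q[3],q[0]])
for z in(.201,.197,.194,.193): print(z,np.round(Rn.inv().apply(np.array([.002,-.0008,z-s['ee_pos'][2]]))/.5,4))
print('mm down',Rn.inv().apply([0,0,-.001])/.5)"
```

```text
0.201 [0.0277 0.0016 0.0916]
0.197 [0.0304 0.0016 0.0992]
0.194 [0.0323 0.0016 0.1049]
0.193 [0.033  0.0016 0.1067]
mm down [6.61121770e-04 7.27011306e-06 1.88755534e-03]
```

Call:
{"op": "play_rows", "data": {
  "commands": [
    {"offset":[0.01,0.002,0.03],"rotation":[0,0,0]},
    {"offset":[0.018,0.002,0.06],"rotation":[0,0,0]},
    {"offset":[0.025,0.002,0.08],"rotation":[0,0,0]},
    {"offset":[0.028,0.002,0.092],"rotation":[0,0,0]},
    {"offset":[0.03,0.002,0.097],"rotation":[0,0,0]},
    {"offset":[0.03,0.002,0.097],"rotation":[0,0,0]},
    {"offset":[0.03,0.002,0.097],"rotation":[0,0,0]}
  ]
}}

```text
clock: 16.68
ee_pos: [0.5496, 0.0562, 0.1988]
tcp_rot: [0.159, 0.321, 0.932, -0.056]
wrist_force: [0.5, -0.1, -0.6]
opening: 0.167
grasp_force: 59.1
```

```bash
python3 t3.py 6
```

```text
16.675 [0.5496 0.0562 0.1988] 0.16692129816042658
predicted origin [0.5474 0.0592 0.0657] tab 166.35189868367198 up [-0.    -0.004  1.   ]
wrist 20268 32 origin [0.5454 0.0593] z [0.072 0.077 0.084] tab 3949 169.71140502077984
top 349 21 origin [0.5444 0.0602] z [0.071 0.077 0.087] tab 56 1.893615212619588
scene 1140 36 origin [0.5468 0.0572] z [0.071 0.077 0.085] tab 224 357.6184896536399
```

Call:
{"op": "play_rows", "data": {
  "commands": [
    {"offset":[0.001,-0.001,0.003],"rotation":[0,0,0]},
    {"offset":[0.002,-0.001,0.006],"rotation":[0,0,0]},
    {"offset":[0.003,-0.001,0.008],"rotation":[0,0,0]},
    {"offset":[0.003,-0.001,0.01],"rotation":[0,0,0]},
    {"offset":[0.003,-0.001,0.01],"rotation":[0,0,0]},
    {"offset":[0.003,-0.001,0.01],"rotation":[0,0,0]}
  ]
}}

```text
clock: 17.58
ee_pos: [0.5492, 0.0556, 0.1931]
tcp_rot: [0.158, 0.321, 0.932, -0.056]
wrist_force: [-0.8, 0.0, 0.8]
opening: 0.168
grasp_force: 59.2
```

```bash
python3 -c "
from h import *
s=sensors.sense(); print(s['clock'],s['ee_pos'],s['wrist_force'],s['ft_torque'])
im,d,W=cloud('wrist'); Z=W[...,2]
m=(Z>.05)&(Z<.066)&(np.hypot(W[...,0]-.5455,W[...,1]-.058)<.062)&(im.min(2)>100); print('pan z',m.sum(),np.median(Z[m]))"
```

```text
17.575 [0.54916902 0.05560531 0.19311266] [-7.70510933e-01  7.41084107e-04  8.47122328e-01] [0.21520384 0.40956546 0.00460065]
pan z 6960 0.059775359650462725
```

Pan is down 2 mm, so it carries the tree; releasing and backing off along the tool axis.

Call:
{"op": "play_rows", "data": {
  "commands": [
    {"offset":[0,0,0],"rotation":[0,0,0]},
    {"offset":[0,0,0],"rotation":[0,0,0]},
    {"offset":[0,0,0],"rotation":[0,0,0]},
    {"offset":[0,0,0],"rotation":[0,0,0]},
    {"offset":[0,0,-0.02],"rotation":[0,0,0]},
    {"offset":[0,0,-0.06],"rotation":[0,0,0]},
    {"offset":[0,0,-0.12],"rotation":[0,0,0]},
    {"offset":[0,0,-0.2],"rotation":[0,0,0]},
    {"offset":[0,0,-0.24],"rotation":[0,0,0]},
    {"offset":[0,0,-0.24],"rotation":[0,0,0]}
  ],
  "fingers": 0.4
}}

```text
clock: 18.88
ee_pos: [0.519, 0.0809, 0.3095]
tcp_rot: [0.161, 0.321, 0.932, -0.055]
wrist_force: [-0.7, -0.2, 0.1]
opening: 0.601
grasp_force: 0.0
```

```bash
cat > t4.py <<'E'
from h import *
from scipy.optimize import least_squares
s=sensors.sense(); print(s['clock'],s['ee_pos'],s['opening'],s['wrist_force'])
for n in('wrist','top'):
    im,d,W=cloud(n); save(n+'7.png',im); Z=W[...,2]; c=np.array([.5455,.058]); rad=np.hypot(W[...,0]-c[0],W[...,1]-c[1])
    m=(Z>.066)&(Z<.088)&(rad<.095)&(im.max(2)<90); P=W[m]
    a=np.degrees(np.arctan2(*(P[:,:2]-c).T[::-1]))%360; r=np.hypot(*(P[:,:2]-c).T)
    E=np.array([P[k][r[k].argmax()] for b in range(0,360,8) if not 135<b<195 for k in [np.where((a>=b)&(a<b+8)&(r<.062))[0]] if len(k) and r[k].max()>.04])
    f=least_squares(lambda v:np.hypot(E[:,0]-v[0],E[:,1]-v[1])-.049,[*c],loss='soft_l1',f_scale=.001).x
    t=m&(np.hypot(W[...,0]-f[0],W[...,1]-f[1])>.058)&(W[...,0]<f[0]); v=np.median(W[t],0)[:2]-f
    p=(Z>.05)&(Z<.0635)&(rad<.07)&(im.min(2)>100)
    print(n,m.sum(),'origin',np.round(f,4),'tab',t.sum(),np.degrees(np.arctan2(v[1],v[0]))%360,'pan z',np.median(Z[p]))
    k=np.hypot(W[...,0]-.442,W[...,1]-.3255)<.03; print('weight top',np.nanmax(Z[k]) if k.any() else None)
E
python3 t4.py
```

```text
18.875 [0.51898292 0.080893   0.30951423] 0.6010743241389477 [-0.70310157 -0.1941782   0.09435898]
wrist 9174 origin [0.544  0.0587] tab 958 166.29056602739945 pan z 0.059914150251595216
weight top None
top 763 origin [0.5445 0.059 ] tab 3 173.11124472614256 pan z 0.06062420483778996
weight top 0.10019778358796172
```

View pics/wrist7.png

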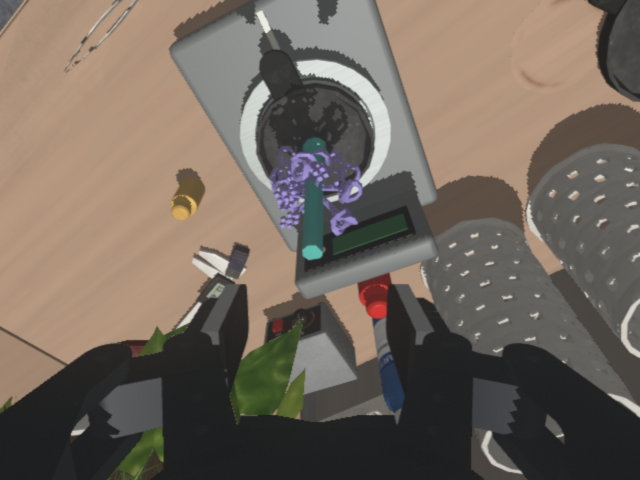

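Wrist view: the tree stands upright in the middle of the pan (315,130), with its tab (280,70) in line with the mark (263,20). The offset is about 1–2 mm, the pan is at 2 mm, and the gripper is clear. Handing in.

```bash
python3 -c "
from h import *
print(ticket.finish_job())"
```

```text
the job is handed in; nothing more can be done
None
```

The job is handed in, with no verdict returned: the check weight was measured upright within 3 mm of the middle of the rest, the small tree stands about 2 mm from the pan centre with its tab in line with the mark, and I kept the arm away from the large tree.

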